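# Roll the tumbler barrel up its loading ramp

## Robot

A 6-joint arm with a two-finger parallel gripper is mounted at the origin on the work surface. World frame = base frame: x ahead of the robot, y to its left, z up, the work surface at z = 0. Lengths are in mm, angles in rad, forces in N, time in s.
With the tool pointing down it reaches from about 400 to 825 mm from the base axis. Payload 7 kg.
Tool frame: the origin (TCP) lies at the very end of the fingers, on their centre line; the grasp point (between the pads) lies 19 mm behind it; z points along the fingers, y is the direction in which the jaws open and shut (so a half turn about z gives the same grasp; the last joint's range is limited). The gripper opens to 88 mm and grips with 3 to 60 N. Pads are 19 mm wide; open, the fingers measure 130 mm over their backs; the gripper's body (78 mm by 193 mm) begins 47 mm behind the grasp point.
Start: joints at [1.45, 0.359, 0.012, 0, -1.224, -0.288], TCP at [268.324, 619.352, 226.561] pointing down, gripper open.
Joint ranges: [-3.07, 3.07], [-1.43, 2.12], [-1.02, 1.25], [-3.03, 1.67], [-3.05, -0], [-3.03, 3.03]. Speed limits (rad/s): [2.39, 2.39, 3.01, 3.14, 3.14, 3.14].

## Interface

Orientations are given as a unit quaternion [x, y, z, w].
In Python, from plant import bot gives the robot as it stands. Calls block until the motion is done:
- bot.move_ptp(position, orientation): joint-space move of the TCP to a pose.
- bot.line_to(position, velocity=150, ori=None): straight line of the TCP; ori=None keeps the orientation; velocity is the mean speed in mm/s.
- bot.move_joints(angles): joint-space move.
- bot.move_gripper(opening, force=None): finger opening in mm; force is the grip in N (None keeps the last); returns when the fingers have stopped.
- bot.pause(seconds).
- bot.solve_ik(position, orientation): joint angles nearest the present ones, or None.
- bot.read_state(): the state.
- bot.camera(name): name is "scene" or "top" or "wrist"; returns the picture (480x640x3 uint8, red, green, blue); there is no depth.
- bot.get_calibration(name): a dict with "fx", "fy", "cx", "cy" (pixels), "distortion" ([k1, k2, p1, p2, k3] as OpenCV has them; the pictures are not rectified), "view" (4x4, takes a point from world to camera coordinates); the wrist camera has in their place "T_tool_cam" (4x4, takes a point from camera to tool coordinates, whose origin is the TCP and whose axes are the flange's). Camera axes: x right, y up, looking along -z (the intrinsics and any distortion apply to the point x, -y, -z); pixel columns grow to the right and rows downward; lengths in mm; the calibration is good to about 2 mm. A picture is of the moment at which its call begins: read the wrist's pose just before it. get_calibration takes no time and is no camera call.
A pose or a line that the arm cannot do raises bot.Unreachable and nothing moves.
- bot.close_job(): hands the job in, once; it reports no verdict.
The state is a dict: "t": time; "joint_pos": joint angles; "qvel": joint speeds; "tau": joint torques, N m; "tcp_pos": TCP position; "eef_rot": TCP orientation; "contact_force": force on the tool from outside, world axes, zero at the start; "moment": the same for the moment, N m; "width": finger opening in mm.
Only numpy, scipy, OpenCV 4.12 (cv2) and the standard library are available. Lean on these libraries where they do the work, as an engineer would, in place of code of your own. Each camera call takes 0.05 s, during which the arm holds its last target.

## Task

Load the parts tumbler: with the fingertips behind the barrel, roll it slowly and gently up the loading ramp, staying behind it on the slope so that it neither rolls back nor runs away, until it drops between the two rollers and lies at rest on both of them; do not ram it against the back guard. Only push the barrel, never lift it, and leave the other things on the bench where they are.

Things in the scene. Friction and masses are not known exactly. Their poses are not given: they have to be found in the camera images.
- barrel: Loaded tumbler barrel: a closed cylinder of smooth, slippery off-white plastic, 90 mm in diameter, 100 mm long, 0.6 to 1 kg, on its side; a black screw lid with a small wing nut (10 mm proud) at one end. Origin at its centre; its y axis is the cylinder's axis (lid towards -y); x and z turn as it rolls. It starts on the flat apron, a little askew. Too wide to be gripped.
- tumbler: Parts tumbler, fixed. Origin at bench level, midway between its two rollers and midway across; x points up the ramp towards the motor, z up, the rollers lie along y. Behind the rollers stand a back guard (face at x = +53 mm, 94 high) and the motor housing (to x = +172, 86 high). Grey side rails beside the rollers: 46 high, 115 apart inside. Belt guard outside the -y rail: 48 high, out to y = -79.
- apron (a point): Middle of the flat apron's upper face, at the foot of the ramp. In the tumbler's frame, in mm: x = -245, 4 above the bench; the apron runs from x = -303, where a low front lip stands 9 mm above the bench, to the ramp's foot at x = -188. Curbs along both sides of apron and ramp are 110 mm apart inside and stand 18 mm above the plates.
- ramp: Ramp plate, bare aluminium, part of the tumbler, fixed, 110 mm wide between its curbs. Origin on its upper face at the foot of the slope, mid-width (tumbler frame, mm: x = -188, 4 high); x points up the slope along the face, z square out of the face. It rises at about 10 degrees over 152 mm, to a lip at x = -38, 30 high. Left alone on it, the barrel rolls back.
- crest (a point): Where the barrel's centre passes as it goes over the front roller: 77 mm above the bench, straight above that roller's axis (tumbler frame: x = -26 mm, axis 20 mm high). Both rollers are steel shafts with rubber tyres 24 mm in diameter. Past this point the barrel drops forward by itself, 6 mm, into its place.
- seat (a point): Where the barrel's centre lies when it rests on both rollers: midway between them (tumbler frame: x = 0, mid-width), 71 mm above the bench. The rollers' axes are 52 mm apart.
- tape: Roll of masking tape lying flat, 92 mm across, 24 high; origin at centre of underside. Bystander.
- socket: Steel wrench socket standing upright on the motor housing, 26 mm in diameter, 45 high; origin at centre of underside. Bystander.
- wrench: Steel open-ended wrench, 160 mm long, lying flat along its x; origin at mid-length, underside. Bystander.
- spare_lid: Spare black barrel lid lying flat, 92 mm across, 26 high at its knob; origin at centre of underside. Bystander.
- polish: White jar of polish with black cap, 54 mm in diameter, 100 high; origin at centre of underside. Bystander.
- driver: Screwdriver with wooden handle, 190 mm long, lying along its x. Bystander.
- cup: Open steel cup, 68 mm across, 70 high; origin at centre of underside. Bystander.
There are look-alikes about, which are no part of the job. Leave any blue or orange look-alike of the barrel alone.

How it is judged (in metres and radians):
On the way:
1. the barrel rolls on the slope, in its upper half (x of barrel in the frame of ramp between 0.075 and 0.145 m and z of barrel in the frame of ramp below 0.053 m).
At the end, for the whole second after the job is handed in: The barrel lies at rest on both rollers: its centre within 6 mm of midway between them and 66 to 75 mm above the bench, within 10 mm of mid-width, its axis within 0.08 rad of the rollers', slower than 0.02 m/s and 0.4 rad/s (x of barrel in the frame of tumbler between -0.006 and 0.006 m and z of barrel in the frame of tumbler between 0.066 and 0.075 m and y of barrel in the frame of tumbler between -0.01 and 0.01 m and angle between the y axis of barrel and the y axis of tumbler, either way round below 0.08 rad and linear speed of barrel below 0.02 m/s and angular speed of barrel below 0.4 rad/s); the robot touches nothing.
It fails at once if the barrel is lifted: on the slope its centre is more than 60 mm off the plate (45 when it rolls), or anywhere it is more than 92 mm above the bench or 80 mm off the plane of the ramp ((x of barrel in the frame of ramp between 0 and 0.14 m and z of barrel in the frame of ramp above 0.06 m) or z of barrel in the frame of tumbler above 0.092 m or z of barrel in the frame of ramp above 0.08 m).
It fails at once if the barrel runs away, rolling back or on: faster than 0.4 m/s before it is over the front roller (linear speed of barrel above 0.4 m/s and x of barrel in the frame of tumbler below -0.03 m).
It fails at once if the barrel is left alone on the slope: the grasp point of the hand is more than 100 mm from the barrel's centre (x of barrel in the frame of ramp between 0.01 and 0.14 m and distance between the grasp point and barrel above 0.1 m).
It fails at once if the barrel is rammed: past the front roller, the fingers press on it with more than 30 N (contact force between the fingers and barrel above 30 N and x of barrel in the frame of tumbler above -0.024 m).
It fails at once if another thing on the bench is moved by more than 20 mm (distance of any of tape, socket, wrench, spare_lid, polish, driver, cup from where it was at the start of the episode above 0.02 m).
It also fails if it takes over 40 s, if anything falls off the work surface, if the arm or the gripper's body presses on something with over 40 N, if the wrist force passes 120 N, or if a joint passes its speed limit or range.

## Working session

There is one attempt and no reset: what is moved stays moved. The work goes in short steps, each a Python script; the robot and the scene stay as the last script left them, time stands still between calls to the robot, and variables do not carry over. Pictures are saved under pics/ and viewed, and the job is handed in when it is done.

```bash
ls; mkdir -p pics; python3 - <<'E'
from plant import bot
import cv2,numpy as np
for n in("scene","top","wrist"):
    im=bot.camera(n); cv2.imwrite(f"pics/{n}0.png",im[:,:,::-1])
    c=bot.get_calibration(n); print(n,{k:np.round(np.array(v),4).tolist() for k,v in c.items()})
s=bot.read_state(); print(s)
E
```

```text
pics
scene {'fx': 595.4123, 'fy': 595.4123, 'cx': 314.8009, 'cy': 245.7726, 'distortion': [0.0013, 0.0, 0.0, 0.0, 0.0], 'view': [[-0.342, 0.9396, 0.0124, 183.5252], [-0.7591, -0.284, 0.5858, 376.2733], [0.554, 0.1909, 0.8103, -1680.2591], [0.0, 0.0, 0.0, 1.0]]}
top {'fx': 542.7907, 'fy': 542.7907, 'cx': 314.1731, 'cy': 246.2618, 'distortion': [-0.1312, 0.0, 0.0, 0.0, 0.0], 'view': [[-0.0147, -0.9998, 0.0107, 17.5158], [0.9954, -0.0136, 0.0947, -514.0646], [-0.0945, 0.012, 0.9955, -1448.2811], [0.0, 0.0, 0.0, 1.0]]}
wrist {'fx': 371.4496, 'fy': 371.4496, 'cx': 322.4898, 'cy': 233.8192, 'distortion': [-0.0424, 0.0, 0.0, 0.0, 0.0], 'T_tool_cam': [[-0.0005, 0.9623, 0.2719, 73.2956], [1.0, 0.0005, 0.0003, -0.2275], [0.0002, 0.2719, -0.9623, -157.0092], [0.0, 0.0, 0.0, 1.0]]}
{'t': 0.15, 'joint_pos': array([ 1.45005271e+00,  3.59215453e-01,  1.12977521e-02, -2.33188263e-04,
       -1.22410783e+00, -2.88073972e-01]), 'qvel': array([-0.00050552, -0.00129069,  0.00186508,  0.00179151, -0.00047778,
        0.00098283]), 'tau': array([-1.45961141e-03, -5.83277178e+01,  2.93291295e+01,  7.00117260e+00,
        8.77227198e-03, -1.13891292e-04]), 'tcp_pos': array([268.23218439, 619.02796142, 225.85861983]), 'eef_rot': array([ 9.79172916e-01, -2.03027117e-01, -5.78886643e-05,  6.21611601e-04]), 'contact_force': array([-0.64707224, -0.0082753 , -0.08373337]), 'moment': array([-8.03640472e-05, -2.10514872e-02, -1.44980742e-02]), 'width': 87.67438972211536}
```

View pics/scene0.png

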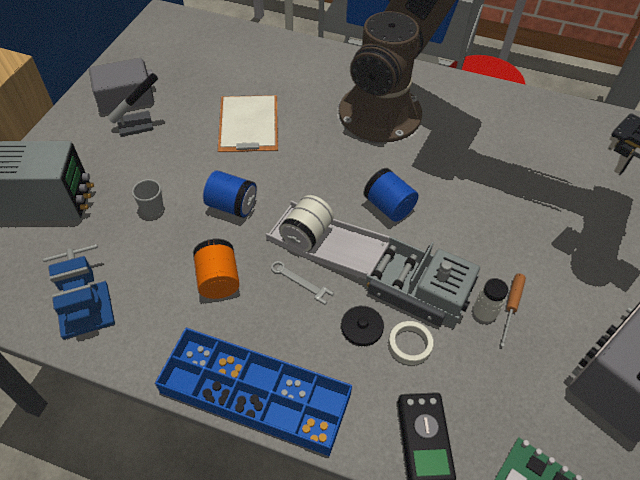

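View pics/top0.png

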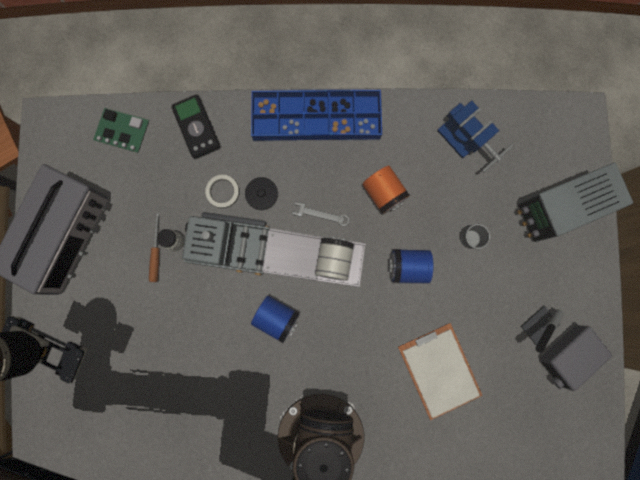

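View pics/wrist0.png

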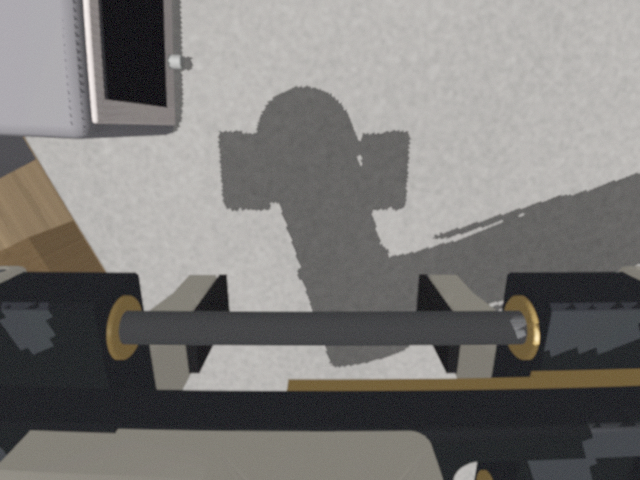

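The off-white barrel is at top (334,259) and scene (305,223), on the apron. The look-alikes are blue at top (411,266) and (275,318), and orange at top (385,188). Only the white one fits, so I'll confirm it in a crop.

```bash
python3 - <<'E'
import cv2
im=cv2.imread("pics/top0.png")[195:305,170:380]
cv2.imwrite("pics/topcrop.png",cv2.resize(im,None,fx=3.8,fy=3.8,interpolation=cv2.INTER_CUBIC))
im=cv2.imread("pics/scene0.png")[180:340,255:495]
cv2.imwrite("pics/scenecrop.png",cv2.resize(im,None,fx=3.3,fy=3.3,interpolation=cv2.INTER_CUBIC))
E
```

```text
(no output)
```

View pics/topcrop.png

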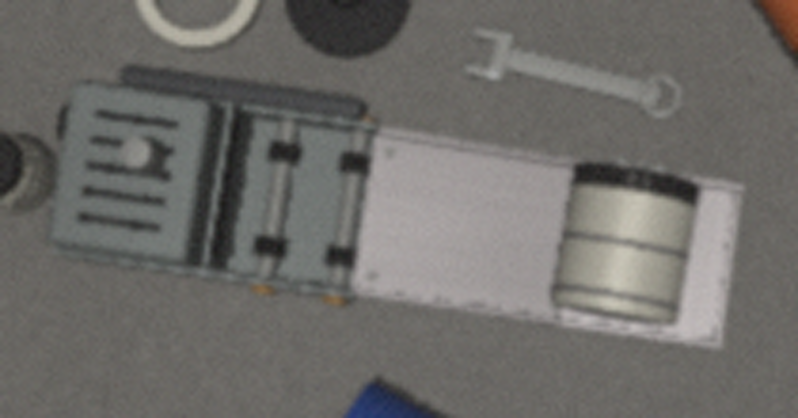

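View pics/scenecrop.png

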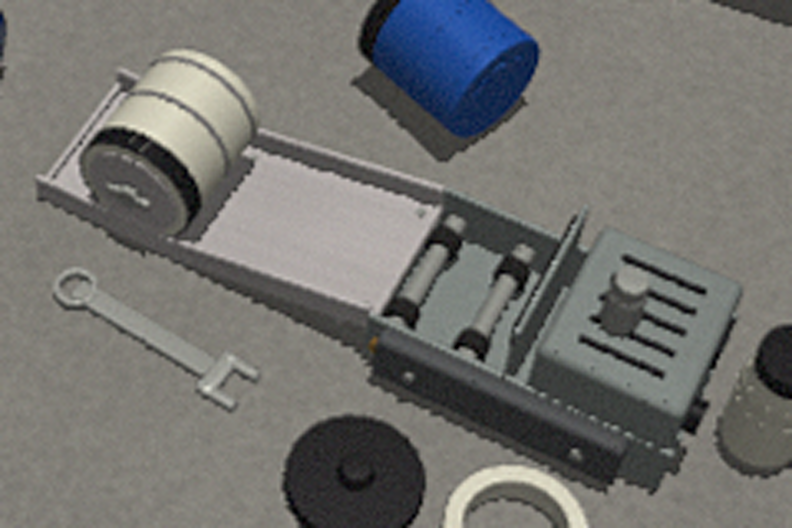

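```bash
cat > h.py <<'E'
import numpy as np,cv2
from plant import bot
def ray(name,px):
    c=bot.get_calibration(name);K=np.array([[c['fx'],0,c['cx']],[0,c['fy'],c['cy']],[0,0,1.]])
    u=cv2.undistortPoints(np.array([[px]],float),K,np.array(c['distortion']))[0,0]
    V=np.array(c['view']);R=V[:3,:3];o=-R.T@V[:3,3]
    return o,R.T@np.array([u[0],-u[1],-1.])
def onz(name,px,z):
    o,d=ray(name,px);return o+d*(z-o[2])/d[2]
def proj(name,P):
    c=bot.get_calibration(name);K=np.array([[c['fx'],0,c['cx']],[0,c['fy'],c['cy']],[0,0,1.]])
    V=np.array(c['view']);p=np.asarray(P,float)@V[:3,:3].T+V[:3,3];p=p*[1,-1,-1]
    return cv2.projectPoints(p.reshape(-1,1,3),np.zeros(3),np.zeros(3),K,np.array(c['distortion']))[0].reshape(-1,2)
E
python3 - <<'E'
from h import *
T=lambda x,y:(170+(x+.5)/3.8-.5,195+(y+.5)/3.8-.5)
S=lambda x,y:(255+(x+.5)/3.3-.5,180+(y+.5)/3.3-.5)
pts={'front+x':(T(743,185),'top',16),'front-x':(T(720,347),'top',16),
'fr+':(T(355,162),'top',32),'fr-':(T(341,256),'top',32),'rr+':(T(284,150),'top',32),'rr-':(T(270,246),'top',32),
'mot1':(T(72,82),'top',86),'mot2':(T(52,245),'top',86),
'lip+':(T(372,132),'top',44),'lip-':(T(352,296),'top',44),
's_fr+':(S(402,308),'scene',32),'s_fr-':(S(452,238),'scene',32),'s_rr+':(S(470,345),'scene',32),'s_rr-':(S(518,265),'scene',32),
's_f+':(S(40,182),'scene',22),'s_f-':(S(122,72),'scene',22)}
for k,(p,n,z) in pts.items(): print(k,np.round(onz(n,p,z),1))
# barrel top view box
im=cv2.imread('pics/top0.png')
E
```

```text
front+x [ 521.2 -129.5   16. ]
front-x [ 405.1 -110.3   16. ]
fr+ [539.9 148.1  32. ]
fr- [473.  158.5  32. ]
rr+ [549.2 198.8  32. ]
rr- [480.8 208.9  32. ]
mot1 [592.2 339.6  86. ]
mot2 [479.5 352.5  86. ]
lip+ [559.7 135.   44. ]
lip- [444.  149.8  44. ]
s_fr+ [544.6 148.4  32. ]
s_fr- [476.9 164.4  32. ]
s_rr+ [557.  199.3  32. ]
s_rr- [483. 213.  32.]
s_f+ [ 525.3 -124.2   22. ]
s_f- [ 409.9 -106.7   22. ]
```

```bash
cat >> h.py <<'E'
A=0.156; O=np.array([512.5,180.,0]); ex=np.array([np.sin(A),np.cos(A),0]); ey=np.array([-np.cos(A),np.sin(A),0])
def W(x,y,z): return O+ex*x+ey*y+np.array([0,0,z])
def Tm(P): d=np.asarray(P)-O; return np.array([d@ex,d@ey,d[2]])
E
python3 - <<'E'
from h import *
T=lambda x,y:(170+(x+.5)/3.8-.5,195+(y+.5)/3.8-.5)
for p in [(575,163),(697,180),(680,323),(553,308),(626,243)]: print(np.round(Tm(onz('top',T(*p),49)),1))
# scene axis triangulation: silhouette centre
S=lambda x,y:(255+(x+.5)/3.3-.5,180+(y+.5)/3.3-.5)
print('lid nut centre scene',np.round(Tm(onz('scene',S(133,190),49)),1))
from scipy.spatial.transform import Rotation as R
for sg in(1,-1):
    M=np.column_stack([sg*ex,-sg*ey,[0,0,-1]]);print(np.linalg.det(M))
    q=R.from_matrix(M).as_quat();print(q)
    for P in [W(-310,0,150),W(-310,0,37),W(-75,0,65),W(-75,0,160)]:
        print(np.round(P),bot.solve_ik(P,q))
# overlay
P=[W(x,y,z) for x,y,z in [(-303,-55,22),(-303,55,22),(-188,-55,22),(-188,55,22),(-38,55,48),(-38,-55,48),(53,-57,94),(53,57,94),(172,0,86)]]
P+= [W(x,y,32) for x in(-26,26) for y in(-35,35)]
for n,(x0,y0,x1,y1,f) in {'top':(170,195,380,305,3.8),'scene':(255,180,495,340,3.3)}.items():
    im=cv2.resize(cv2.imread(f'pics/{n}0.png')[y0:y1,x0:x1],None,fx=f,fy=f,interpolation=cv2.INTER_CUBIC)
    for u in proj(n,P): cv2.drawMarker(im,tuple(int(v) for v in (u+.5-[x0,y0])*f-.5),(0,0,255),0,10,1)
    cv2.imwrite(f'pics/ov_{n}.png',im)
E
```

```text
[-182.1  -51.5   49. ]
[-268.8  -51.8   49. ]
[-270.5   49.4   49. ]
[-181.2   51.5   49. ]
[-225.4   -0.8   49. ]
lid nut centre scene [-227.1  -50.8   49. ]
1.0
[ 0.76005527  0.64985843  0.         -0.        ]
[ 464. -126.  150.] [ 0.14453801  0.10611259 -0.51284702  0.         -0.95183671  2.84105464]
[ 464. -126.   37.] [ 0.14453801  0.26128042 -0.64495677  0.         -0.66455913  2.84105464]
[501. 106.  65.] [ 0.59242927  0.26235761 -0.55075535  0.         -0.75768337  2.39316338]
[501. 106. 160.] [ 0.59242927  0.14688251 -0.43781074  0.         -0.98610308  2.39316338]
1.0
[-0.64985843  0.76005527  0.          0.        ]
[ 464. -126.  150.] [ 0.14453801  0.10611259 -0.51284702  0.         -0.95183671 -0.30053801]
[ 464. -126.   37.] [ 0.14453801  0.26128042 -0.64495677  0.         -0.66455913 -0.30053801]
[501. 106.  65.] [ 0.59242927  0.26235761 -0.55075535  0.         -0.75768337 -0.74842927]
[501. 106. 160.] [ 0.59242927  0.14688251 -0.43781074  0.         -0.98610308 -0.74842927]
```

View pics/ov_top.png

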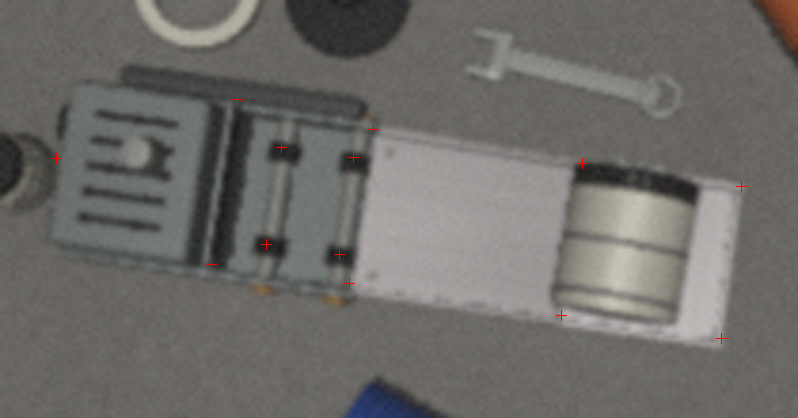

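View pics/ov_scene.png

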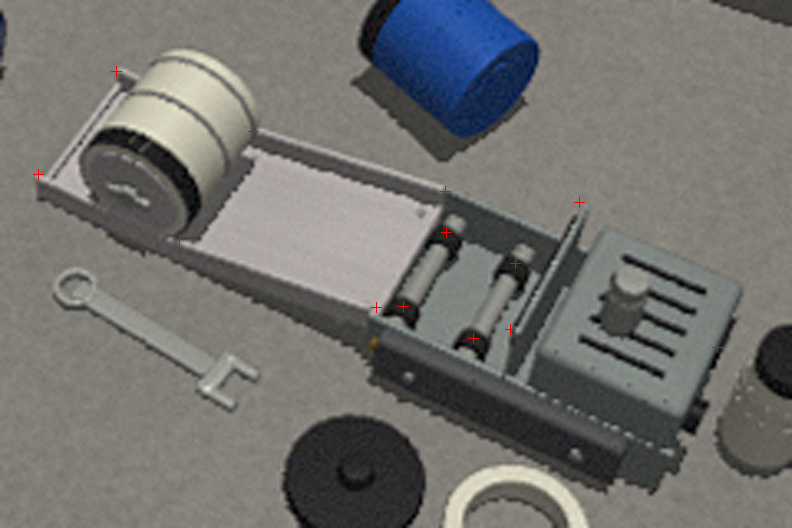

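The overlay matches the tumbler to about 2 mm in both views. The barrel centre is at tumbler x≈-226, nearly square. Next I'll set the fingers to 46 mm and come down behind it.

```bash
python3 - <<'E'
from h import *
q=[-0.64985843,0.76005527,0,0]
bot.move_gripper(46)
bot.move_ptp(W(-298,0,190),q)
bot.line_to(W(-298,0,38),velocity=120)
s=bot.read_state();print(s['t'],Tm(s['tcp_pos']),s['contact_force'],s['width'])
for n in('top','wrist','scene'): cv2.imwrite(f'pics/{n}1.png',bot.camera(n)[:,:,::-1])
a=cv2.imread('pics/scene1.png')[150:330,240:440];b=cv2.imread('pics/wrist1.png')
b=cv2.resize(b,(400,300));a=cv2.resize(a,(400,360));o=np.zeros((360,800,3),np.uint8);o[:,:400]=a;o[:300,400:]=b;cv2.imwrite('pics/c1.png',o)
E
```

```text
5.125 [-297.86141079   -0.46842933   38.56178779] [ 0.42050303 -0.00576552 -0.26510714] 46.136920868371305
```

View pics/c1.png

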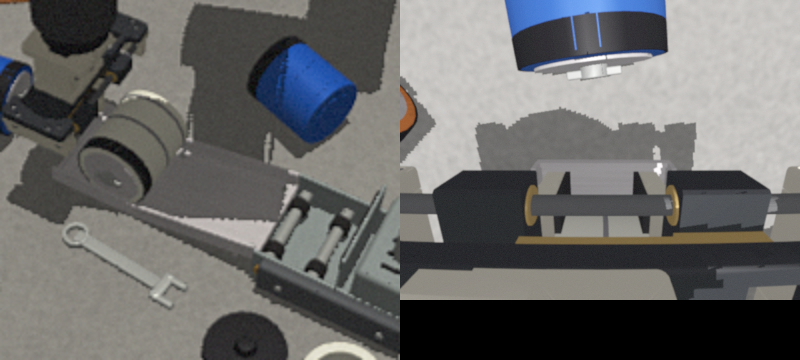

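The fingers are behind the barrel and clear of it. Now the slow push to the foot and partway up the slope.

```bash
python3 - <<'E'
from h import *
def rep():
    s=bot.read_state();print(round(s['t'],2),np.round(Tm(s['tcp_pos']),1),np.round(s['contact_force'],1))
zc=lambda x: max(49,4+(x+188)*26/150+45.67)
bot.line_to(W(-280,0,38),velocity=25);rep()
bot.line_to(W(-192-54,0,38),velocity=25);rep()
xc=-120
bot.line_to(W(xc-54,0,zc(xc)-11),velocity=25);rep()
for n in('top','scene'): cv2.imwrite(f'pics/{n}2.png',bot.camera(n)[:,:,::-1])
a=cv2.imread('pics/scene2.png')[150:330,240:440];b=cv2.imread('pics/top2.png')[195:315,200:400]
o=np.zeros((360,800,3),np.uint8);o[:,:400]=cv2.resize(a,(400,360));o[:240,400:]=cv2.resize(b,(400,240));cv2.imwrite('pics/c2.png',o)
E
```

```text
6.14 [-280.    0.   38.] [-0.2 -0.3 -0.5]
7.65 [-2.463e+02  2.000e-01  3.800e+01] [-0.7 -4.1  2. ]
10.72 [-174.1    0.    50.5] [-0.8 -4.3  2.4]
```

View pics/c2.png

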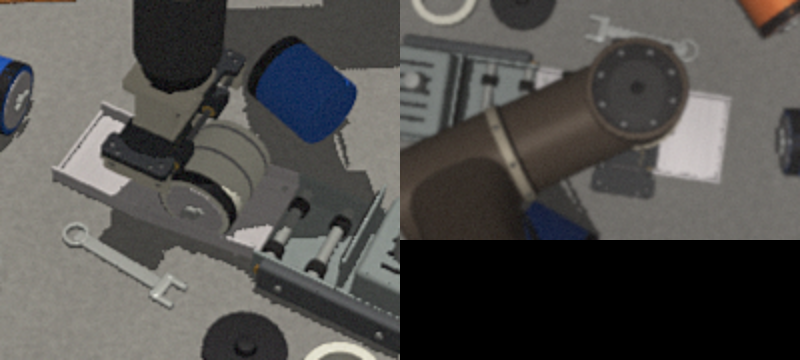

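Contact is steady at about 4 N and the barrel is square on the slope. I'll push on to the crest, then creep.

```bash
python3 - <<'E'
from h import *
def rep():
    s=bot.read_state();f=s['contact_force'];print(round(s['t'],2),np.round(Tm(s['tcp_pos']),1),'fx',round(f@ex,1),np.round(f,1));return f@ex
zc=lambda x: max(49,4+(x+188)*26/150+45.67)
bot.line_to(W(-38-54,0,zc(-38)-11),velocity=25);rep()
x=-38
while x<-16:
    x+=3
    bot.line_to(W(x-54,0,65.5),velocity=14)
    if rep()>-1.0:
        bot.pause(.6)
        if rep()>-1.0: break
bot.pause(.5)
for n in('top','scene'): cv2.imwrite(f'pics/{n}3.png',bot.camera(n)[:,:,::-1])
a=cv2.imread('pics/scene3.png')[150:330,300:500];b=cv2.imread('pics/top3.png')[195:315,180:380]
o=np.zeros((360,800,3),np.uint8);o[:,:400]=cv2.resize(a,(400,360));o[:240,400:]=cv2.resize(b,(400,240));cv2.imwrite('pics/c3.png',o)
E
```

```text
14.3 [-92.   -0.   64.7] fx -1.6 [ 0.8 -1.7  1.5]
14.68 [-88.8   0.1  65.5] fx -1.0 [ 0.5 -1.1  0.5]
15.28 [-89.    0.1  65.5] fx -1.3 [ 0.1 -1.4 -0.5]
15.64 [-85.7  -0.1  65.5] fx -0.8 [-0.1 -0.8 -0.3]
16.24 [-86.   -0.   65.5] fx -0.5 [ 0.3 -0.5  0.2]
```

View pics/c3.png

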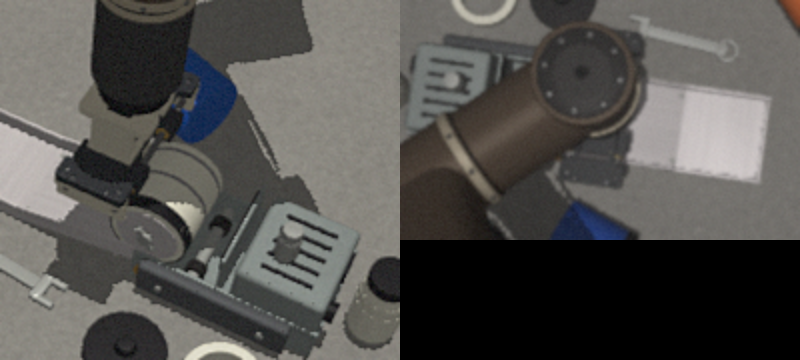

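The barrel is at the front roller but not over it yet, so I'll keep creeping.

```bash
python3 - <<'E'
from h import *
def rep():
    s=bot.read_state();f=s['contact_force'];print(round(s['t'],2),np.round(Tm(s['tcp_pos']),1),'fx',round(f@ex,1),np.round(f,1));return f@ex
x=-32; ims=[]
while x<-18:
    x+=3
    bot.line_to(W(x-54,0,65.5),velocity=14);rep()
    ims.append(bot.camera('scene')[150:330,300:500,::-1])
bot.pause(.5);rep()
ims.append(bot.camera('scene')[150:330,300:500,::-1])
o=np.hstack([cv2.resize(i,(400,360)) for i in (ims[-2],ims[-1])]);cv2.imwrite('pics/c4.png',o)
E
```

```text
17.21 [-82.7  -0.1  65.5] fx -0.3 [-1.  -0.2 -0.6]
17.62 [-79.9   0.   65.5] fx -0.4 [ 0.1 -0.4 -0.7]
18.04 [-76.9   0.   65.5] fx -0.4 [ 0.4 -0.5 -0.7]
18.46 [-73.9  -0.   65.5] fx 0.3 [-0.2  0.3 -0.1]
18.88 [-70.9   0.   65.5] fx 0.6 [ 0.1  0.6 -0.3]
19.43 [-71.    0.   65.5] fx -0.1 [ 0.3 -0.2  0.5]
```

View pics/c4.png

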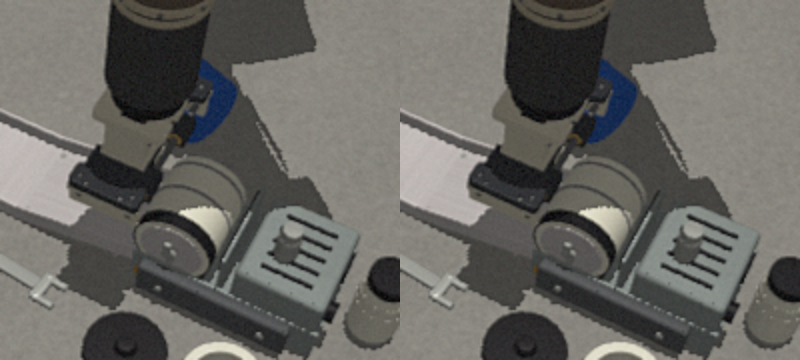

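The barrel has dropped forward and the contact force is zero. I'll back off, rise clear and check.

```bash
python3 - <<'E'
from h import *
bot.line_to(W(-85,0,66),velocity=40)
bot.line_to(W(-85,0,200),velocity=150)
bot.move_ptp(W(-330,0,230),[-0.64985843,0.76005527,0,0])
print(bot.read_state()['t'],bot.read_state()['contact_force'])
P=[W(0,-50,71),W(0,50,71),W(-45,-50,71),W(-45,50,71),W(45,-50,71),W(45,50,71),W(0,-60,71)]
o=[]
for n,(x0,y0,x1,y1) in {'top':(180,195,300,305),'scene':(345,200,465,310)}.items():
    im=np.ascontiguousarray(bot.camera(n)[:,:,::-1]);cv2.imwrite(f'pics/{n}5.png',im)
    f=3.3;im=cv2.resize(im[y0:y1,x0:x1],None,fx=f,fy=f,interpolation=cv2.INTER_CUBIC)
    for u in proj(n,P): cv2.drawMarker(im,tuple(int(v) for v in (u+.5-[x0,y0])*f-.5),(0,0,255),0,8,1)
    o.append(im)
cv2.imwrite('pics/c5.png',np.hstack(o))
E
```

```text
21.9917 [ 0.41006627 -0.46801307  0.15998739]
```

View pics/c5.png

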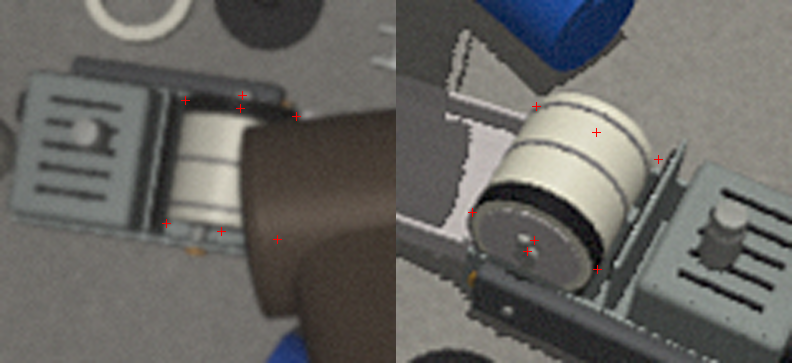

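View pics/top5.png

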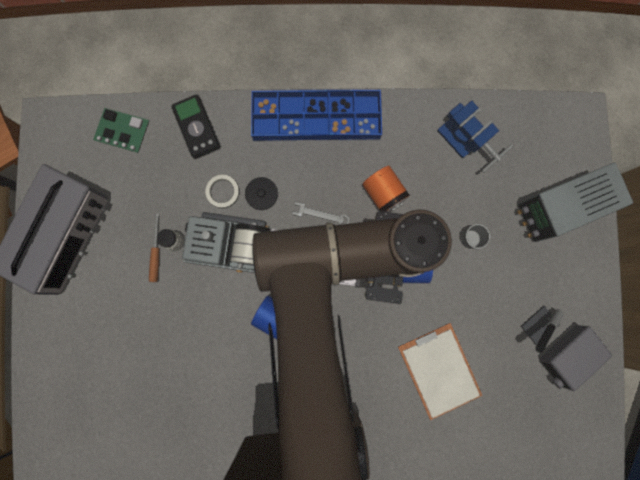

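Both views agree with the seat pose, nothing else has moved, and the arm is clear. Handing in.

```bash
python3 - <<'E'
from h import *
a=cv2.imread('pics/scene5.png').astype(int);bot.pause(.3);b=bot.camera('scene')[:,:,::-1].astype(int)
print('still: diff',abs(a-b)[200:310,345:465].max(),abs(a-b)[200:310,345:465].mean(), bot.read_state()['t'])
bot.close_job()
E
```

```text
still: diff 64 2.9445454545454544 22.4417
the job is handed in; nothing more can be done
```

The barrel is lying on both rollers, and I handed the job in at about 22.4 s of the 40 s allowed. `close_job` reports no verdict.

**What I did:** I located the tumbler and the off-white barrel in the top and scene views. With the fingers 46 mm apart behind the barrel, I pushed it across the apron and up the ramp at about 25 mm/s. At the top I crept forward in 3 mm steps at 14 mm/s until it dropped over the front roller by itself. Then I backed the hand straight off, raised it and moved clear. The highest contact force I read was about 4–5 N; readings were taken only at the end of each move.

**Last checks:**
- **Seat:** The predicted outline of a seated barrel matched within about 1–2 pixels in the scene view. In the top view it matched only on the half the arm did not cover. I judged this by eye against an overlay accurate to about 2 mm, and took no separate numeric pose.
- **At rest:** Two scene pictures, taken about 0.3–0.4 s apart, were compared around the barrel. The mean difference was 2.9 grey levels, which looks like image noise. The largest single-pixel difference was 64, which I put down to noise but did not trace, and I did not measure speed directly.
- **Contact:** The measured force was about 0.6 N, the same as the sensor's noise.
- **Other things on the bench:** All seven bystanders look unmoved in the top view. The arm partly hid the two blue look-alikes and the ramp there.

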